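Index the board turntable and hold its frame at the set angle

TASK

Turn the board turntable counter-clockwise (seen from above), with its hinged hold-down frame still lying shut, until it comes home against its stop. Then lift the frame by its bar until it stands in line with the setting needle on the angle scale, and hold it there: the frame falls shut if let go, so finish while still holding it steady in the gripper. Leave the bottle, the tape roll and the screwdriver beside it where they are.

Things in the scene. Friction and masses are not known exactly. Their poses are not given: they have to be found in the camera images.
- table_axis (a point): Fixed point on the turntable's vertical axis, level with the top of its disc, 30 mm above the bench. The fixture is a square grey base plate (270 mm, fixed to the bench) under a round light grey turntable (240 mm across). Axes of the base: z up, -x the side that the frame's bar faces once the turntable is home.
- turntable (a joint): Angle of the turntable about table_axis, rad; grows counter-clockwise seen from above. 0 is home, where the small steel lug on the rim meets the dark stop block on the base; it starts between -1.4 and -0.8 and cannot pass 0. It turns stiffly (0.25 N m of friction, 2.5 N at the knob) and stays where it is left.
- knob_grip (a point): Centre of the upright round black knob on the turntable, for turning it: 18 mm across, 35 mm tall, on a thin post; its centre 70 mm and top 85 mm above the bench, 100 mm from table_axis (x 0, y -100 mm in the base's axes when home). The frame's edge is 30 mm from its side. It is fixed to the turntable and may turn in the fingers.
- hold_frame (a joint): Angle of the hinged hold-down frame above level, rad: 0 is shut (level, resting), it grows as the bar rises, limit 1.75. The hinge is free (0.01 N m of friction), so the frame falls shut when let go. The frame weighs about 0.35 kg (0.25 to 0.5).
- bar_grip (a point): Middle of the frame's round black lifting bar: 12 mm across, 87 mm free between two side arms, parallel to the hinge and 170 mm from it. Shut, it lies 75 mm above the bench, 45 mm above the disc; a 44 mm gap parts it from the frame, the outer side is free. Fingers pointing down can pinch across it, and it turns in them as it rises. x axis: from bar to hinge; y axis: along the bar.
- frame_hinge (a point): Middle of the frame's hinge axis, 75 mm above the bench, on the turntable 70 mm from table_axis on the side away from the bar. Its y axis is the hinge axis; positive turns about y raise the bar.
- needle (a joint): Angle of the setting needle above level, rad, about the same axis and zero as hold_frame: the angle to raise the frame to (0.6 to 1.0). The needle is a flat dark steel pointer, 115 mm long with a diamond tip, beside a quarter-circle scale (ticks every 15 degrees) at the hinge's end away from the knob, 87 mm from the frame's middle. It is clamped.
- needle_tip (a point): Point of the needle, 115 mm from the hinge axis. Its axes are parallel to those of bar_grip when the frame is in line with the needle.
- bottle: White dropper bottle, 55 mm across, 122 mm tall, standing loose on the bench; a bystander. Origin at the centre of its underside.
- tape: Roll of blue tape lying flat and loose, 100 mm across, 19 mm high; a bystander. Origin at the centre of its underside.
- driver: Small screwdriver lying loose, 178 mm long, 23 mm high, along its own y; a bystander. Origin at the centre of its underside.

How it is judged:
By the outcome, as a careful person would: the job done as asked, in the order asked, and still so for the second after the job is handed in, while the arm keeps its last pose, push and grip.
It also fails if it takes over 53 s, if anything falls off the work surface, if the arm or the gripper's body presses on something with over 40 N, if the wrist force passes 120 N, or if a joint passes its speed limit or range.

ROBOT

A 6-joint arm with a two-finger parallel gripper is mounted at the origin on a cart in front of the work surface, level with it; the furniture and walls round the work are solid. World frame = base frame: x ahead of the robot, y to its left, z up, the work surface at z = 0. Lengths are in m, angles in rad, forces in N, time in s.
With the tool pointing down it reaches from about 0.225 to 0.875 m from the base axis. Payload 3.4 kg.
Tool frame: the origin (TCP) lies at the very end of the fingers, on their centre line; the grasp point (between the pads) lies 19 mm behind it; z points along the fingers, y is the direction in which the jaws open and shut (so a half turn about z gives the same grasp; the last joint's range is limited). The gripper opens to 85 mm and grips with 20 to 120 N. Pads are 22 mm wide; open, the fingers measure 114 mm over their backs; the gripper's body (76 mm by 85 mm) begins 54 mm behind the grasp point. The pads swing forward as they close: fully open they stand 13 mm farther back than shut.
Start: joints at [1.145, 0.276, 1.505, -0, 1.361, -0.121], TCP at [0.173, 0.549, 0.231] pointing down, gripper open.
Joint ranges: [-2.89, 2.89], [-0.75, 2.08], [0.22, 2.7], [-1.18, 4.32], [0.11, 2.71], [-2.7, 2.7]. Speed limits (rad/s): [2.57, 2.57, 3.14, 3.14, 3.14, 3.14].

INTERFACE

Orientations are given as a unit quaternion [w, x, y, z].
In Python, from rig import get_state, get_image, calibration, sign_off gives the robot as it stands. The module is installed in compiled form; this text tells all that it offers.
- The arm moves only by the tool drive_tool, never from a script. Its argument "targets" is one flat list of numbers, 7 for each row, row after row: the turn, a rotation vector about the tool's x, y, z in degrees, then the shift along the tool's x, y, z in mm, then the opening, from 0 (shut) to 1 (fully open). In form: [wx, wy, wz, tx, ty, tz, fingers, wx, wy, wz, tx, ty, tz, fingers, ...]. A call has 1 to 12 rows; each row shifts and turns the commanded pose from where the row before left it, along the tool's axes as they then stand; what a row does not reach is not made up. A row lasts 1/8 s, in which the tool goes at most 62.5 mm and 10.7 degrees, less where a joint would pass 70% of its speed; a pose out of reach is approached as far as the arm can. A call is refused whole if a number of a shift passes 62.5 or a number of a turn 10.7, either way. A call with a gripper value outside its range is refused whole. The fingers move at their own pace and stop on an object; "grip_force" is the grip in N (left out, the last holds). Time passes only in rows, so rows that do not move let the fingers close. It gives the time, the measured TCP pose, the force and the opening at its end, in the units of the state.
- get_state(): the state, without advancing time (a new reading comes with each control period).
- get_image(name): name is "side" or "top"; returns the picture (384x512x3 uint8, red, green, blue); there is no depth.
- calibration(name): a dict with "mtx" (3x3 intrinsics, pixels), "world_to_cam" (4x4, takes a point from world to camera coordinates). Camera axes: x right, y down, z forward; pixel columns grow to the right and rows downward; lengths in m; the calibration is good to about 2 mm. A picture is of the moment at which its call begins. calibration takes no time and is no camera call.
- sign_off(): hands the job in, once; it reports no verdict.
The state is a dict: "clock": time; "qpos": joint angles; "qd": joint speeds; "effort": joint torques, N m; "position": TCP position; "ee_rot": TCP orientation; "contact_force": force on the tool from outside, world axes, zero at the start; "moment": the same for the moment, N m; "width": finger opening in m.
Only numpy, scipy, OpenCV 4.12 (cv2) and the standard library are available. Lean on these libraries where they do the work, as an engineer would, in place of code of your own. Each camera call takes 0.05 s, during which the arm holds its last target.

## Working session

There is one attempt and no reset: what is moved stays moved. The work goes in short steps, Python scripts to look and compute and a tool call to move; the robot and the scene stay as the last step left them, time stands still between calls to the robot, and variables do not carry over. Pictures are saved under pics/ and viewed, and the job is handed in when it is done.

Besides the shell and the picture viewer there is one more tool, called after "Call:" as name(argument=value, ...) on one line, values as JSON. drive_tool: Moves the arm, as the interface text tells. Its arguments: {"type":"object","properties":{"targets":{"type":"array"},"grip_force":{"type":"number"}},"required":["targets"]}

```bash
mkdir -p pics; python3 - <<'E'
from rig import *
import cv2
for n in ("side","top"):
    im=get_image(n); cv2.imwrite(f"pics/{n}0.png",im[:,:,::-1])
    c=calibration(n); print(n,c["mtx"].tolist(),c["world_to_cam"].round(4).tolist())
print(get_state())
E
```

```text
side [[375.7448646292816, 0.0, 249.30093120940091], [0.0, 375.7448646292816, 185.84319520123498], [0.0, 0.0, 1.0]] [[-0.8373, 0.5467, -0.008, 0.4676], [0.3262, 0.4878, -0.8097, -0.1412], [-0.4388, -0.6806, -0.5867, 1.4976], [0.0, 0.0, 0.0, 1.0]]
top [[443.3335561933056, 0.0, 254.53565568918842], [0.0, 443.3335561933056, 190.93455060371357], [0.0, 0.0, 1.0]] [[0.0196, -0.9998, 0.0009, 0.0264], [-0.9896, -0.0196, -0.1425, 0.6014], [0.1425, 0.0019, -0.9898, 1.1366], [0.0, 0.0, 0.0, 1.0]]
{'clock': 0.1, 'qpos': array([ 1.14498227e+00,  2.76532557e-01,  1.50598229e+00, -1.16405485e-05,
        1.36068546e+00, -1.20993423e-01]), 'qd': array([-0.00145169, -0.00233058, -0.00402882,  0.00029835,  0.00046303,
       -0.00139966]), 'effort': array([ 1.76578771e-03, -4.17699230e+01, -2.46403170e+01, -7.71561349e-05,
        5.79933403e-03,  5.94908741e-06]), 'position': array([0.17238719, 0.54807556, 0.2305354 ]), 'ee_rot': array([-2.11562011e-04,  1.51819693e-01,  9.88407879e-01, -7.75508724e-04]), 'contact_force': array([-0.03341082,  0.81961885,  1.12916036]), 'moment': array([ 0.01395749,  0.0290712 , -0.05143221]), 'width': 0.08512886530657524}
```

View pics/side0.png

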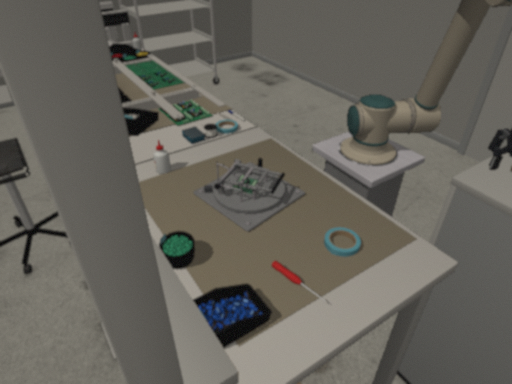

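View pics/top0.png

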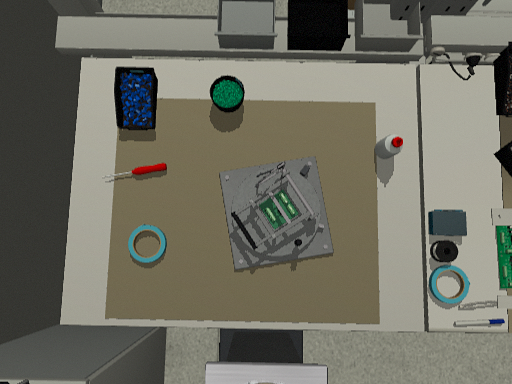

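```bash
python3 - <<'E'
import cv2
a=cv2.imread("pics/top0.png")[145:280,205:345]; cv2.imwrite("pics/topz.png",cv2.resize(a,None,fx=4.4,fy=4.4,interpolation=cv2.INTER_CUBIC))
a=cv2.imread("pics/side0.png")[150:235,185:310]; cv2.imwrite("pics/sidez.png",cv2.resize(a,None,fx=6,fy=6,interpolation=cv2.INTER_CUBIC))
E
```

```text
(no output)
```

View pics/topz.png

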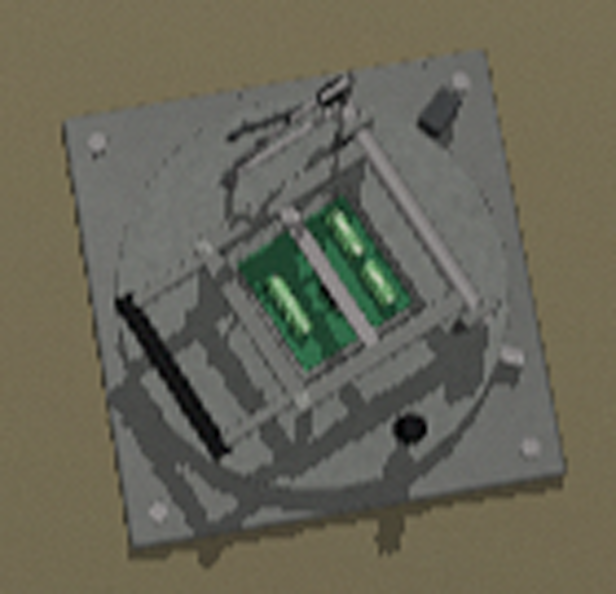

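View pics/sidez.png

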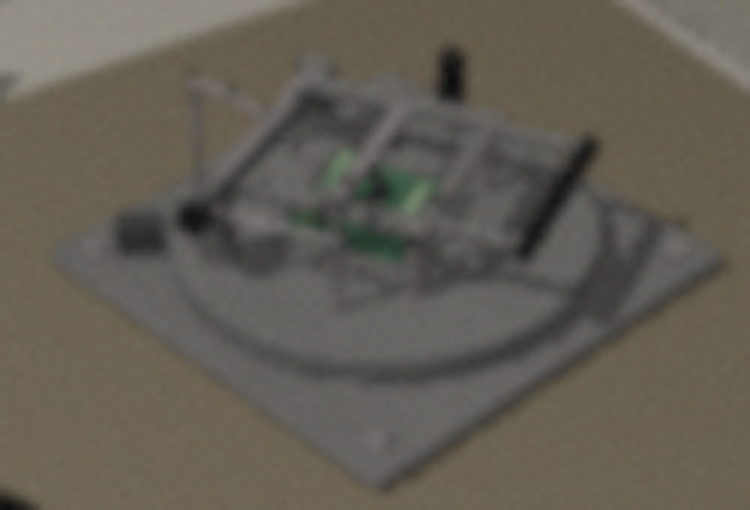

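```bash
cat > h.py <<'E'
import numpy as np, cv2
from rig import *
def ray(n,u,v):
    c=calibration(n);T=np.array(c["world_to_cam"]);R=T[:3,:3]
    d=R.T@np.linalg.inv(c["mtx"])@np.array([u,v,1.]);return -R.T@T[:3,3],d/np.linalg.norm(d)
def onz(n,u,v,z):
    o,d=ray(n,u,v);return o+d*(z-o[2])/d[2]
def proj(n,p):
    c=calibration(n);q=np.array(c["world_to_cam"])@np.append(p,1.);q=c["mtx"]@q[:3];return q[:2]/q[2]
def tri(a,b):
    A=np.zeros((3,3));y=np.zeros(3)
    for n,u,v in(a,b):
        o,d=ray(n,u,v);M=np.eye(3)-np.outer(d,d);A+=M;y+=M@o
    return np.linalg.solve(A,y)
E
python3 - <<'E'
from h import *
zt=lambda x,y:(205+x/4.4-.4,145+y/4.4-.4)
zs=lambda x,y:(185+x/6-.4,150+y/6-.4)
for nm,x,y,z in [("knob",410,430,.085),("b1",123,298,.078),("b2",222,453,.078),("c1",65,120,.018),("c2",487,50,.018),("c3",565,470,.018),("c4",132,543,.018),("lug",512,355,.03),("stop",440,108,.04),("hA",365,130,.078),("hB",475,305,.078)]:
    print(nm,onz("top",*zt(x,y),z).round(4))
print("tri knobtop",tri(("top",*zt(410,428)),("side",*zs(453,55))))
print("tri bar",tri(("top",*zt(123,298)),("side",*zs(525,248))),tri(("top",*zt(222,453)),("side",*zs(587,148))))
print("nxt base corners side", onz("side",*zs(383,485),.018),onz("side",*zs(725,262),.018))
E
```

```text
knob [ 0.4659 -0.0735  0.085 ]
b1 [0.5392 0.0935 0.078 ]
b2 [0.4508 0.0341 0.078 ]
c1 [0.6551 0.1355 0.018 ]
c2 [ 0.7048 -0.1267  0.018 ]
c3 [ 0.4456 -0.174   0.018 ]
c4 [0.3969 0.0871 0.018 ]
lug [ 0.5138 -0.1403  0.03  ]
stop [ 0.663 -0.095  0.04 ]
hA [ 0.6415 -0.0466  0.078 ]
hB [ 0.5392 -0.1116  0.078 ]
tri knobtop [ 0.46647388 -0.07305354  0.08465859]
tri bar [0.53782939 0.09433991 0.07999549] [0.45064466 0.0342268  0.07467021]
nxt base corners side [0.65738316 0.14705497 0.018     ] [0.40242888 0.10060757 0.018     ]
```

Call:
drive_tool(targets=[0, 0, 0, -39, -42, 0, 1, 0, 0, 0, -39, -42, 0, 1, 0, 0, 0, -39, -42, 0, 1, 0, 0, 0, -39, -42, 0, 1, 0, 0, 0, -39, -42, 0, 1, 0, 0, 0, -39, -42, 0, 1, 0, 0, 0, -39, -42, 0, 1, 0, 0, 0, -39, -42, 0, 1, 0, 0, 0, -39, -42, 0, 1, 0, 0, 0, -39, -42, 0, 1, 0, 0, 0, -39, -42, 0, 1, 0, 0, 0, -39, -42, 0, 1])

```text
clock: 1.6
position: [0.4681, -0.0745, 0.2311]
ee_rot: [-0.0, 0.152, 0.988, 0.0]
contact_force: [0.7, 1.3, -0.7]
width: 0.0857
```

Call:
drive_tool(targets=[0, 0, 10.7, 0, 0, 0, 0.55, 0, 0, 10.7, 0, 0, 0, 0.55, 0, 0, 10.7, 0, 0, 0, 0.55, 0, 0, 10.7, 0, 0, 0, 0.55, 0, 0, 10.7, 0, 0, 0, 0.55, 0, 0, 10.7, 0, 0, 0, 0.55, 0, 0, 10.7, 0, 0, 0, 0.55, 0, 0, 10.7, 0, 0, 0, 0.55, 0, 0, 10.7, 0, 0, 0, 0.55, 0, 0, 10.7, 0, 0, 0, 0.55, 0, 0, 10.7, 0, 0, 0, 0.55, 0, 0, 10.7, 0, 0, 0, 0.55])

```text
clock: 3.1
position: [0.4674, -0.0726, 0.2309]
ee_rot: [-0.0, 0.957, 0.291, -0.0]
contact_force: [0.2, 0.2, -0.2]
width: 0.047
```

```bash
cat >> h.py <<'E'
from scipy.spatial.transform import Rotation as Rn
def pose():
    s=get_state();q=s["ee_rot"];R=Rn.from_quat([q[1],q[2],q[3],q[0]]).as_matrix();return s,s["position"],R
def togo(t):
    s,p,R=pose();print("pos",p.round(4),"yaw y",np.degrees(np.arctan2(R[1,1],R[0,1])).round(2),"z",R[:,2].round(3),"w",s["width"].round(4),"F",s["contact_force"].round(2),"t",s["clock"])
    print("tool shift mm",(R.T@(np.array(t)-p)*1000).round(1))
E
python3 - <<'E'
from h import *
togo([.4664,-.0733,.0505])
E
```

```text
Traceback (most recent call last):
  File "h.py", line 19, in togo
    s,p,R=pose();print("pos",p.round(4),"yaw y",np.degrees(np.arctan2(R[1,1],R[0,1])).round(2),"z",R[:,2].round(3),"w",s["width"].round(4),"F",s["contact_force"].round(2),"t",s["clock"])
                                                                                                                       ^^^^^^^^^^^^^^^^
AttributeError: 'float' object has no attribute 'round'
```

Call:
drive_tool(targets=[0, 0, 0, 0, 0, 45, 0.55, 0, 0, 0, 0, 0, 45, 0.55, 0, 0, 0, 0, 0, 45, 0.55, 0, 0, 0, 0, 0, 25, 0.55, 0, 0, 0, 0, 0, 20, 0.55, 0, 0, 0, 0, 0, 0, 0, 0, 0, 0, 0, 0, 0, 0, 0, 0, 0, 0, 0, 0, 0, 0, 0, 0, 0, 0, 0, 0, 0, 0, 0, 0, 0, 0, 0], grip_force=30)

```text
clock: 4.35
position: [0.4679, -0.073, 0.0515]
ee_rot: [0.0, 0.956, 0.294, 0.0]
contact_force: [0.1, -2.5, -7.2]
width: 0.017
```

```bash
sed -i 's/s\["width"\].round(4)/round(s["width"],4)/' h.py; python3 - <<'E'
from h import *
togo([.4664,-.0733,.0505])
for n in ("side","top"): cv2.imwrite(f"pics/{n}1.png",get_image(n)[:,:,::-1])
a=cv2.imread("pics/top1.png")[145:280,205:345]
b=cv2.imread("pics/side1.png")[130:235,185:310]
cv2.imwrite("pics/z1.png",np.hstack([cv2.resize(a,(400,386)),cv2.resize(b,(400,386))]))
E
```

```text
pos [ 0.4679 -0.073   0.0515] yaw y -55.85 z [ 0.    -0.001 -1.   ] w 0.017 F [ 0.14 -2.46 -7.21] t 4.35
tool shift mm [-1.4 -0.6  1. ]
```

View pics/z1.png

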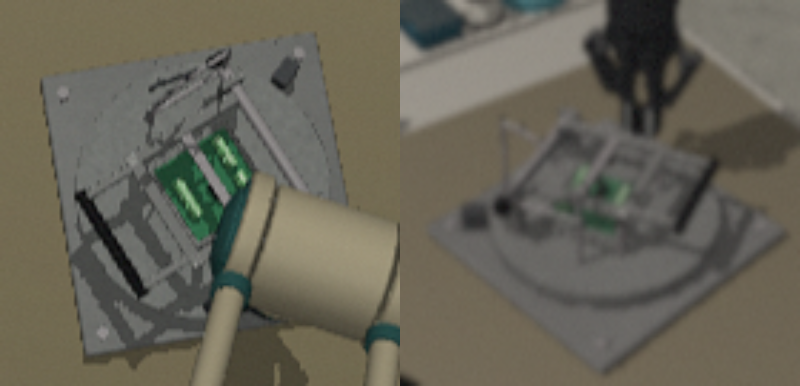

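Call:
drive_tool(targets=[0, 0, -5.5, 0.46, 9.5, 0, 0, 0, 0, -5.5, 0.46, 9.5, 0, 0, 0, 0, -5.5, 0.46, 9.5, 0, 0, 0, 0, -5.5, 0.46, 9.5, 0, 0, 0, 0, -5.5, 0.46, 9.5, 0, 0, 0, 0, -5.5, 0.46, 9.5, 0, 0, 0, 0, -5.5, 0.46, 9.5, 0, 0, 0, 0, -5.5, 0.46, 9.5, 0, 0, 0, 0, -5.5, 0.46, 9.5, 0, 0, 0, 0, -5.5, 0.46, 9.5, 0, 0, 0, 0, 0, 0, 0, 0, 0])

```text
clock: 5.82
position: [0.5494, -0.1178, 0.0515]
ee_rot: [0.002, 0.712, 0.702, -0.0]
contact_force: [1.5, -5.6, -5.4]
width: 0.0172
```

```bash
python3 - <<'E'
from h import *
togo([.5688,-.1178,.0505])
for n in ("side","top"): cv2.imwrite(f"pics/{n}2.png",get_image(n)[:,:,::-1])
a=cv2.imread("pics/top2.png")[145:280,205:345]
b=cv2.imread("pics/side2.png")[130:235,185:310]
cv2.imwrite("pics/z2.png",np.hstack([cv2.resize(a,(400,386)),cv2.resize(b,(400,386))]))
E
```

```text
pos [ 0.5494 -0.1178  0.0515] yaw y -0.77 z [ 0.002 -0.003 -1.   ] w 0.0172 F [ 1.47 -5.62 -5.41] t 5.825
tool shift mm [ 0.3 19.4  1. ]
```

View pics/z2.png

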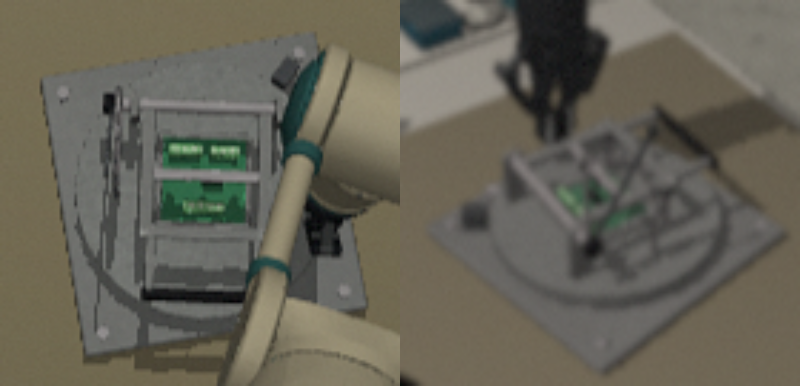

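Call:
drive_tool(targets=[0, 0, -2, 0.06, 3.45, 0, 0, 0, 0, -2, 0.06, 3.45, 0, 0, 0, 0, -2, 0.06, 3.45, 0, 0, 0, 0, -2, 0.06, 3.45, 0, 0, 0, 0, -1, 0.03, 1.7, 0, 0, 0, 0, -1, 0.03, 1.7, 0, 0, 0, 0, 0, 0, 0, 0, 0])

```text
clock: 6.8
position: [0.5656, -0.1167, 0.0515]
ee_rot: [0.001, 0.648, 0.762, -0.001]
contact_force: [-0.6, -6.3, -5.7]
width: 0.0165
```

Call:
drive_tool(targets=[0, 0, -1, 0.03, 1.7, 0, 0, 0, 0, 0, 0, 0, 0, 0])

```text
clock: 7.05
position: [0.5673, -0.1165, 0.0515]
ee_rot: [0.001, 0.641, 0.767, -0.001]
contact_force: [-0.6, -8.2, -5.1]
width: 0.0169
```

Call:
drive_tool(targets=[0, 0, -1, 0.03, 1.7, 0, 0, 0, 0, 0, 0, 0, 0, 0])

```text
clock: 7.3
position: [0.569, -0.1162, 0.0515]
ee_rot: [0.001, 0.635, 0.773, -0.001]
contact_force: [0.6, -6.2, -5.2]
width: 0.0167
```

Call:
drive_tool(targets=[0, 0, -1, 0.03, 1.7, 0, 0, 0, 0, 0, 0, 0, 0, 0])

```text
clock: 7.55
position: [0.5696, -0.116, 0.0514]
ee_rot: [0.0, 0.628, 0.778, -0.002]
contact_force: [-2.3, -8.1, -3.5]
width: 0.017
```

Call:
drive_tool(targets=[0, 0, -1, 0.03, 1.7, 0, 0, 0, 0, 0, 0, 0, 0, 0])

```text
clock: 7.8
position: [0.5696, -0.1159, 0.0514]
ee_rot: [-0.001, 0.621, 0.784, -0.003]
contact_force: [-5.6, -9.1, -1.5]
width: 0.0169
```

```bash
python3 - <<'E'
from h import *
togo([.5688,-.1178,.0505])
cv2.imwrite(f"pics/top3.png",get_image("top")[:,:,::-1])
a=cv2.imread("pics/top3.png")[145:280,205:345]
b=get_image("side")[130:235,185:310,::-1]
cv2.imwrite("pics/z3.png",np.hstack([cv2.resize(a,(400,386)),cv2.resize(b,(400,386))]))
E
```

```text
pos [ 0.5696 -0.1159  0.0514] yaw y 13.21 z [-0.005 -0.004 -1.   ] w 0.0169 F [-5.6  -9.15 -1.49] t 7.8
tool shift mm [-1.6 -1.2  1. ]
```

View pics/z3.png

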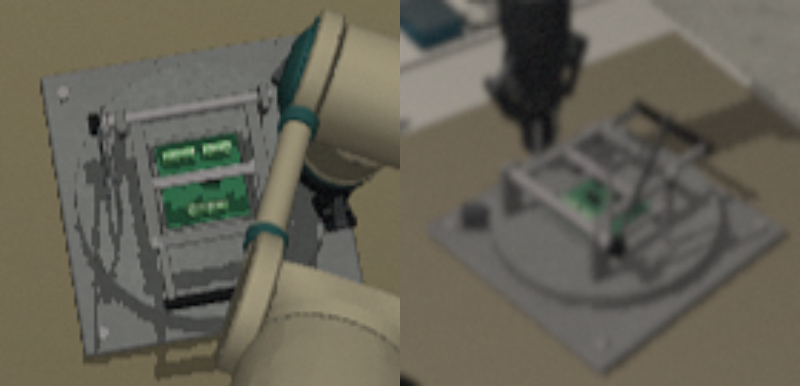

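Call:
drive_tool(targets=[0, 0, 0, 0, 2, 0, 0, 0, 0, 0, 0, 2, 0, 0, 0, 0, 0, 0, 0, 0, 0])

```text
clock: 8.28
position: [0.5696, -0.1158, 0.0514]
ee_rot: [-0.003, 0.621, 0.784, -0.006]
contact_force: [-13.8, -12.8, 5.0]
width: 0.0171
```

Call:
drive_tool(targets=[0, 0, 0, 0, -3, 0, 0, 0, 0, 0, 0, 0, 0, 0.55, 0, 0, 0, 0, 0, 0, 0.55, 0, 0, 0, 0, 0, 0, 0.55, 0, 0, 0, 0, 0, 0, 0.55, 0, 0, 0, 0, 0, -30, 0.55, 0, 0, 0, 0, 0, -40, 0.55, 0, 0, 0, 0, 0, -50, 0.55, 0, 0, 0, 0, 0, -50, 0.55, 0, 0, 0, 0, 0, 0, 0.55])

```text
clock: 9.52
position: [0.5758, -0.1138, 0.2262]
ee_rot: [0.005, 0.621, 0.783, 0.002]
contact_force: [1.2, -0.3, 0.4]
width: 0.0471
```

```bash
python3 - <<'E'
from h import *
togo([.4523,-.0377,.15])
cv2.imwrite(f"pics/top4.png",get_image("top")[:,:,::-1])
a=cv2.imread("pics/top4.png")[145:280,205:345]
b=get_image("side")[:,:,::-1];cv2.imwrite("pics/side4.png",b);b=b[140:245,185:310]
cv2.imwrite("pics/z4.png",np.hstack([cv2.resize(a,(400,386)),cv2.resize(b,(400,336)).repeat(1,0)[:386] if 0 else cv2.resize(b,(400,386))]))
E
```

```text
pos [ 0.5758 -0.1138  0.2262] yaw y 13.16 z [ 0.01  -0.003 -1.   ] w 0.0471 F [ 1.18 -0.28  0.38] t 9.525
tool shift mm [ 102.6 -103.6   74.7]
```

View pics/z4.png

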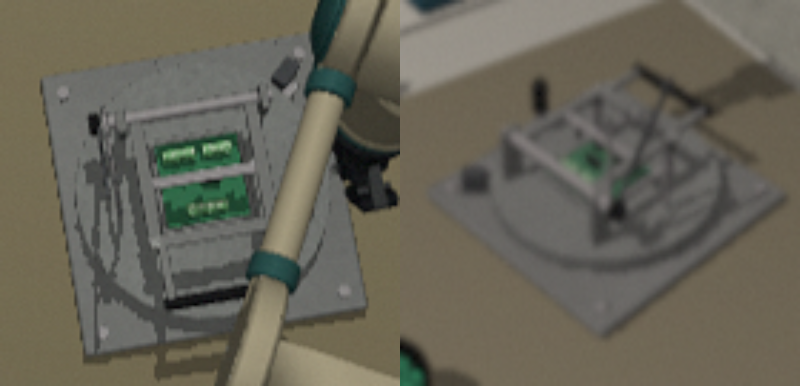

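```bash
python3 - <<'E'
from h import *
a=cv2.imread("pics/top4.png")[170:260,215:310]; cv2.imwrite("pics/tz4.png",cv2.resize(a,None,fx=6,fy=6,interpolation=cv2.INTER_CUBIC))
b=cv2.imread("pics/side4.png")[145:215,205:295]; cv2.imwrite("pics/sz4.png",cv2.resize(b,None,fx=8,fy=8,interpolation=cv2.INTER_CUBIC))
E
```

```text
(no output)
```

View pics/tz4.png

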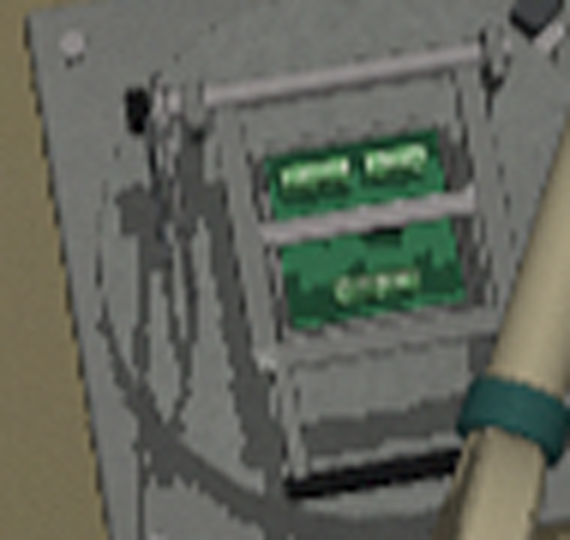

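View pics/sz4.png

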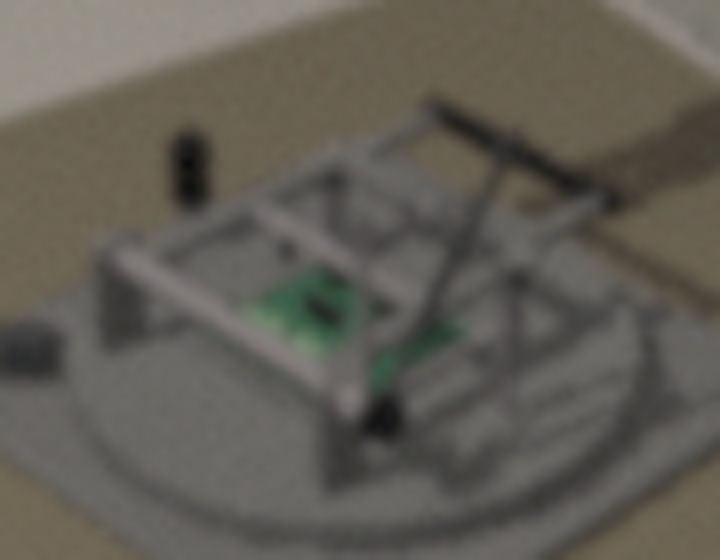

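```bash
python3 - <<'E'
from h import *
S=lambda x,y:("side",205+x/8-.44,145+y/8-.44)
T=lambda x,y:("top",215+x/6-.42,170+y/6-.42)
print("bar L tri",tri(T(290,487),S(615,203)))
print("barL top z.078",onz(*T(290,485),.078)," bar pts",onz(*T(450,462),.078))
print("side bar ends z.075",onz(*S(432,103),.078),onz(*S(615,203),.078))
print("hinge tube",onz(*T(205,97),.078),onz(*T(475,57),.078))
print("hub tri",tri(T(140,110),S(382,415)))
print("knob side z.085",onz(*S(190,140),.085))
for yaw in (9.5,10.5,11.5):
    y=np.radians(yaw);ux=np.array([np.cos(y),np.sin(y),0]);uy=np.array([-ux[1],ux[0],0])
    c=np.array([.5508,-.0192,0]);H=c+.07*ux+[0,0,.075];P=H+.087*uy
    for nm,px in (("hub",(382,415)),("tip",(513,133)),("mid",(450,270))):
        o,d=ray(*S(*px));q=o+d*(((P-o)@uy)/(d@uy));e=q-P;X=-e@ux;Z=e[2]
        print(yaw,nm,round(X,4),round(Z,4),"len",round(np.hypot(X,Z),4),"ang",round(np.arctan2(Z,X),3))
    print("H",H,"proj hub side",[(proj('side',P)-[205,145]+.44)*8],"top",(proj('top',P)-[215,170]+.42)*6)
E
```

```text
bar L tri [0.4419752  0.01499569 0.07803666]
barL top z.078 [0.44401431 0.01402017 0.078     ]  bar pts [ 0.45497487 -0.05342071  0.078     ]
side bar ends z.075 [ 0.45931641 -0.09160754  0.078     ] [0.44076719 0.01597663 0.078     ]
hinge tube [0.60899568 0.05344987 0.078     ] [ 0.62878053 -0.06276478  0.078     ]
hub tri [0.60183101 0.08199522 0.07818378]
knob side z.085 [ 0.56790718 -0.11482101  0.085     ]
9.5 hub 0.0086 -0.0024 len 0.0089 ang -0.272
9.5 tip 0.0758 0.0947 len 0.1213 ang 0.896
9.5 mid 0.0438 0.0478 len 0.0648 ang 0.829
H [ 0.61983999 -0.00764667  0.075     ] proj hub side [array([365.3446784 , 419.46441761])] top [147.70519215 104.99332939]
10.5 hub 0.006 -0.0012 len 0.0062 ang -0.203
10.5 tip 0.0744 0.0947 len 0.1204 ang 0.905
10.5 mid 0.0418 0.0483 len 0.0639 ang 0.857
H [ 0.61962784 -0.00644351  0.075     ] proj hub side [array([370.49130146, 419.19416528])] top [145.43281607 108.85928343]
11.5 hub 0.0034 -0.0 len 0.0034 ang -0.004
11.5 tip 0.0729 0.0946 len 0.1194 ang 0.914
11.5 mid 0.0398 0.0488 len 0.0629 ang 0.887
H [ 0.61939473 -0.00524424  0.075     ] proj hub side [array([375.62892792, 418.86919865])] top [143.22790028 112.76517838]
```

Call:
drive_tool(targets=[0.5, 0.3, 0, 25.5, -26, 0, 0.4, 0, 0, 0, 25.5, -26, 0, 0.4, 0, 0, 0, 25.5, -26, 0, 0.4, 0, 0, 0, 25.5, -26, 0, 0.4, 0, 0, 3.4, 0, 0, 30, 0.4, 0, 0, 0, 0, 0, 40, 0.4, 0, 0, 0, 0, 0, 0, 0.4])

```text
clock: 10.5
position: [0.4441, -0.0363, 0.1487]
ee_rot: [-0.009, 0.644, 0.765, -0.004]
contact_force: [0.3, 0.1, -0.7]
width: 0.0339
```

```bash
python3 - <<'E'
from h import *
togo([.4515,-.0383,.056])
a=get_image("top")[:,:,::-1];cv2.imwrite(f"pics/top5.png",a);a=a[170:260,215:310]
b=get_image("side")[:,:,::-1];cv2.imwrite("pics/side5.png",b);b=b[115:215,195:315]
cv2.imwrite("pics/z5.png",np.hstack([cv2.resize(a,(400,380)),cv2.resize(b,(400,380))]))
E
```

```text
pos [ 0.4441 -0.0363  0.1487] yaw y 9.75 z [-0.02   0.006 -1.   ] w 0.0339 F [ 0.31  0.07 -0.68] t 10.5
tool shift mm [-4.   8.7 92.5]
```

View pics/z5.png

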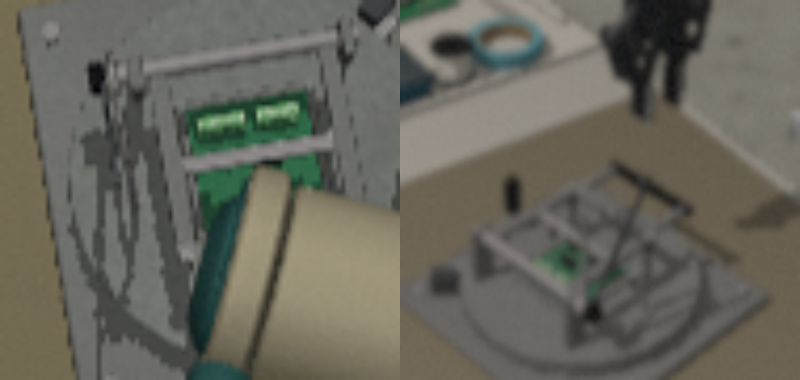

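Call:
drive_tool(targets=[-0.5, -0.3, 0, 0, 0, 0, 0.4, 0, 0, 0, 0, 0, 0, 0.4, 0, 0, 0, 0, 0, 0, 0.4])

```text
clock: 10.98
position: [0.4483, -0.0375, 0.1531]
ee_rot: [0.001, 0.645, 0.765, 0.0]
contact_force: [0.9, 0.2, 0.2]
width: 0.0345
```

```bash
python3 - <<'E'
from h import *
togo([.4515,-.0383,.056])
E
```

```text
pos [ 0.4483 -0.0375  0.1531] yaw y 9.73 z [ 0.001 -0.001 -1.   ] w 0.0345 F [0.93 0.16 0.17] t 10.975
tool shift mm [-1.2  2.9 97.1]
```

Call:
drive_tool(targets=[0, 0, 0, -1, 3, 40, 0.4, 0, 0, 0, 0, 0, 30, 0.4, 0, 0, 0, 0, 0, 20, 0.4, 0, 0, 0, 0, 0, 7, 0.4, 0, 0, 0, 0, 0, 0, 0.4])

```text
clock: 11.6
position: [0.4513, -0.038, 0.0555]
ee_rot: [0.0, 0.645, 0.765, -0.0]
contact_force: [-0.0, 0.4, 0.0]
width: 0.034
```

Call:
drive_tool(targets=[0, 0, 0, 0, 0, 0, 0, 0, 0, 0, 0, 0, 0, 0, 0, 0, 0, 0, 0, 0, 0, 0, 0, 0, 0, 0, 0, 0, 0, 0, 0, 0, 0, 0, 0], grip_force=25)

```text
clock: 12.22
position: [0.4529, -0.038, 0.0563]
ee_rot: [0.002, 0.645, 0.765, 0.001]
contact_force: [4.4, 2.3, 5.3]
width: 0.011
```

```bash
python3 - <<'E'
from h import *
togo([.4515,-.0383,.056])
a=get_image("top")[:,:,::-1];cv2.imwrite(f"pics/top6.png",a);a=a[170:260,215:310]
b=get_image("side")[:,:,::-1];cv2.imwrite("pics/side6.png",b);b=b[115:215,195:315]
cv2.imwrite("pics/z6.png",np.hstack([cv2.resize(a,(400,380)),cv2.resize(b,(400,380))]))
E
```

```text
pos [ 0.4529 -0.038   0.0563] yaw y 9.73 z [ 0.004 -0.001 -1.   ] w 0.011 F [4.39 2.35 5.26] t 12.225
tool shift mm [-0.1 -1.4  0.3]
```

View pics/z6.png

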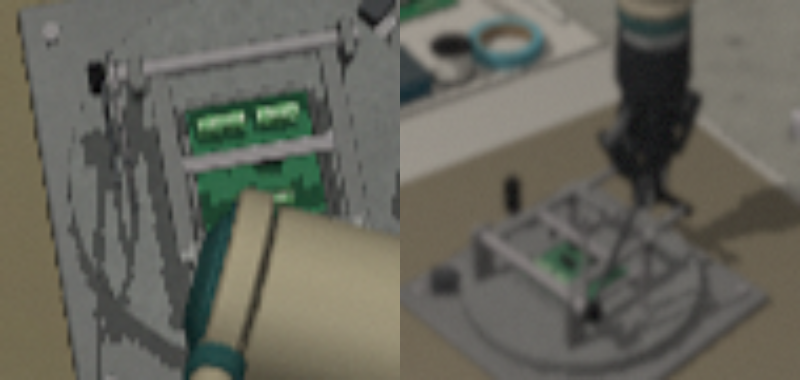

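Call:
drive_tool(targets=[0, 0, 0, 0, 0.4, -11.9, 0, 0, 0, 0, 0, 1.2, -11.8, 0, 0, 0, 0, 0, 2.1, -11.7, 0, 0, 0, 0, 0, 2.9, -11.5, 0, 0, 0, 0, 0, 3.7, -11.3, 0, 0, 0, 0, 0, 4.5, -11.0, 0, 0, 0, 0, 0, 5.2, -10.7, 0, 0, 0, 0, 0, 6.0, -10.3, 0, 0, 0, 0, 0, 6.7, -9.9, 0, 0, 0, 0, 0, 7.3, -9.4, 0, 0, 0, 0, 0, 0, 0, 0, 0, 0, 0, 0, 0, 0, 0])

```text
clock: 13.82
position: [0.4911, -0.0306, 0.1633]
ee_rot: [-0.0, 0.645, 0.765, 0.0]
contact_force: [7.5, 1.7, -9.0]
width: 0.0108
```

```bash
python3 - <<'E'
from h import *
togo([.4515,-.0383,.056])
a=get_image("top")[:,:,::-1];cv2.imwrite(f"pics/top7.png",a);a=a[170:260,215:310]
b=get_image("side")[:,:,::-1];cv2.imwrite("pics/side7.png",b);b=b[125:200,210:300]
cv2.imwrite("pics/tz7.png",cv2.resize(a,None,fx=6,fy=6,interpolation=cv2.INTER_CUBIC))
cv2.imwrite("pics/sz7.png",cv2.resize(b,None,fx=8,fy=8,interpolation=cv2.INTER_CUBIC))
E
```

```text
pos [ 0.4911 -0.0306  0.1633] yaw y 9.73 z [ 0.     0.001 -1.   ] w 0.0108 F [ 7.49  1.67 -9.05] t 13.825
tool shift mm [ -0.9 -40.4 107.3]
```

View pics/tz7.png

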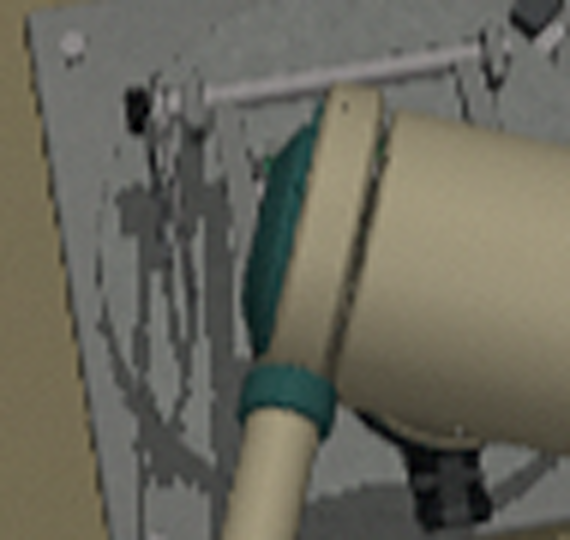

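View pics/sz7.png

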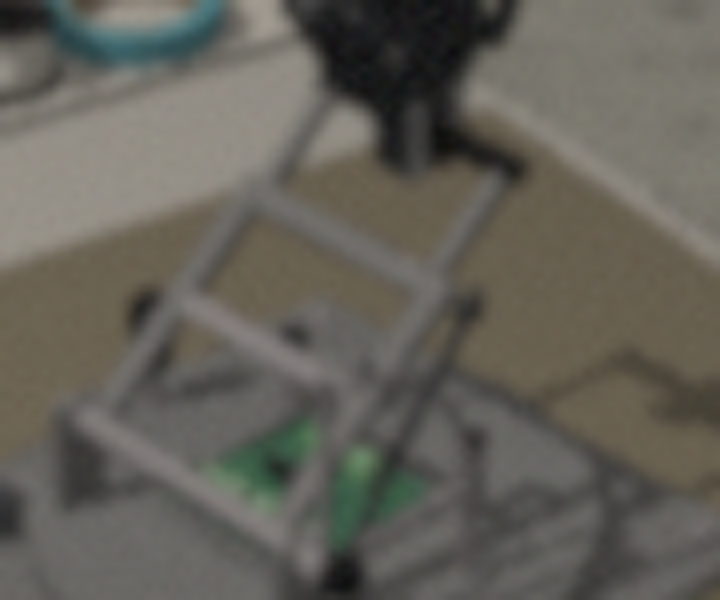

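```bash
python3 - <<'E'
from h import *
S=lambda x,y:("side",210+x/8-.44,125+y/8-.44)
bar0=np.array([.4529,-.038,.0753])
for yaw in (9.2,9.73,10.3):
  y=np.radians(yaw);ux=np.array([np.cos(y),np.sin(y),0]);uy=np.array([-ux[1],ux[0],0])
  H=bar0+.17*ux
  for nm,px,off in (("tip",(474,296),.087),("diam",(466,308),.087),("mid",(415,415),.087),("hubend",(350,550),.087),("armOuterEndBar",(512,175),.050),("arm@xbar",(437,290),.050),("armlow",(320,540),.05)):
    P=H+off*uy
    o,d=ray(*S(*px));q=o+d*(((P-o)@uy)/(d@uy));e=q-P;X=-e@ux;Z=e[2]
    print(yaw,nm,round(X,4),round(Z,4),"len",round(np.hypot(X,Z),4),"ang",round(np.arctan2(Z,X),3))
  for off in (.087,.1): print("hinge proj at",off,(proj("side",H+off*uy)-[210,125]+.44)*8)
E
```

```text
9.2 tip 0.0801 0.0903 len 0.1207 ang 0.845
9.2 diam 0.076 0.0867 len 0.1153 ang 0.851
9.2 mid 0.0501 0.0503 len 0.071 ang 0.787
9.2 hubend 0.0165 0.0037 len 0.017 ang 0.222
9.2 armOuterEndBar 0.1372 0.1043 len 0.1723 ang 0.65
9.2 arm@xbar 0.0972 0.0686 len 0.119 ang 0.615
9.2 armlow 0.0346 -0.0211 len 0.0405 ang -0.547
hinge proj at 0.087 [317.91586469 575.85697063]
hinge proj at 0.1 [341.24356013 591.32004135]
9.73 tip 0.0785 0.091 len 0.1202 ang 0.86
9.73 diam 0.0743 0.0875 len 0.1148 ang 0.867
9.73 mid 0.0482 0.0513 len 0.0704 ang 0.817
9.73 hubend 0.0144 0.0052 len 0.0153 ang 0.347
9.73 armOuterEndBar 0.1364 0.1046 len 0.1719 ang 0.654
9.73 arm@xbar 0.0961 0.0692 len 0.1184 ang 0.624
9.73 armlow 0.033 -0.0198 len 0.0385 ang -0.54
hinge proj at 0.087 [322.30155835 576.81800724]
hinge proj at 0.1 [345.90437144 592.15988874]
10.3 tip 0.0766 0.0919 len 0.1196 ang 0.876
10.3 diam 0.0724 0.0884 len 0.1143 ang 0.884
10.3 mid 0.0461 0.0525 len 0.0699 ang 0.851
10.3 hubend 0.0121 0.0068 len 0.0139 ang 0.516
10.3 armOuterEndBar 0.1355 0.1048 len 0.1714 ang 0.658
10.3 arm@xbar 0.0948 0.0699 len 0.1178 ang 0.635
10.3 armlow 0.0312 -0.0184 len 0.0362 ang -0.532
hinge proj at 0.087 [327.03901037 577.82472457]
hinge proj at 0.1 [350.93494841 593.03419477]
```

Call:
drive_tool(targets=[0, 0, 0, 0, 5.4, -6.6, 0, 0, 0, 0, 0, 6.0, -6.1, 0, 0, 0, 0, 0, 6.6, -5.4, 0, 0, 0, 0, 0, 7.5, -4.9, 0, 0, 0, 0, 0, 0, 0, 0, 0, 0, 0, 0, 0, 0, 0])

```text
clock: 14.68
position: [0.5142, -0.0262, 0.1876]
ee_rot: [-0.001, 0.645, 0.765, -0.001]
contact_force: [-2.4, 3.4, 0.5]
width: 0.011
```

```bash
python3 - <<'E'
from h import *
togo([.4529,-.038,.0563])
b=np.mean([get_image("side")[:,:,::-1].astype(float) for _ in range(4)],0).astype(np.uint8);cv2.imwrite("pics/side8.png",b);b=b[125:200,210:300]
cv2.imwrite("pics/sz8.png",cv2.resize(b,None,fx=8,fy=8,interpolation=cv2.INTER_CUBIC))
E
```

```text
pos [ 0.5142 -0.0262  0.1876] yaw y 9.74 z [-0.003  0.    -1.   ] w 0.011 F [-2.38  3.37  0.52] t 14.675
tool shift mm [ -1.4 -62.  131.5]
```

View pics/sz8.png

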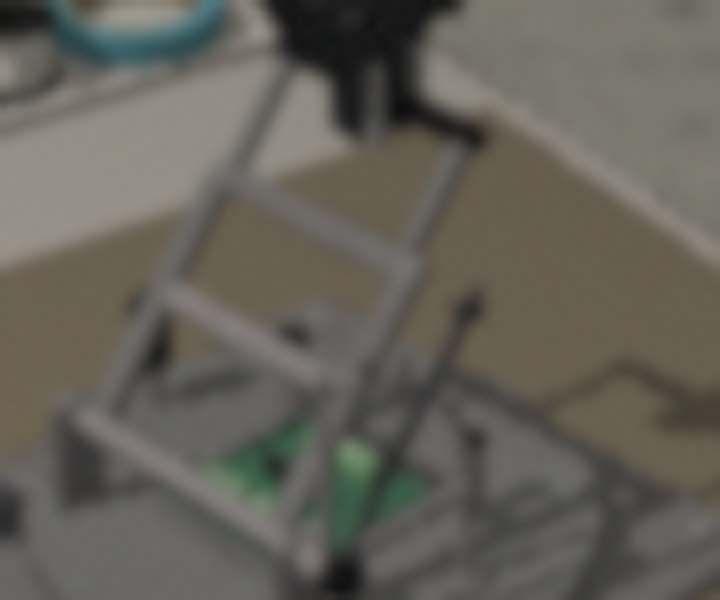

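```bash
python3 - <<'E'
from h import *
g=cv2.cvtColor(cv2.imread("pics/side8.png"),cv2.COLOR_BGR2GRAY).astype(int)
print("   ",list(range(250,276)))
for r in range(158,199): print(r,g[r,250:276])
bar0=np.array([.4529,-.038,.0753]);y=np.radians(9.73);ux=np.array([np.cos(y),np.sin(y),0]);uy=np.array([-ux[1],ux[0],0]);H=bar0+.17*ux
P=lambda th,r,l:(H+l*uy-r*np.cos(th)*ux+[0,0,r*np.sin(th)])
Z=lambda n,p:((proj(n,p)-[210,125]+.44)*8).round(0)
for l in (-.0535,-.0435,.0435,.0535): print("bar",l,Z("side",P(.882,.17,l)),"hinge",Z("side",P(0,0,l)),"xbar120",Z("side",P(.882,.12,l)))
for th in (.8,.85,.882,.92): print(th,"tip",Z("side",P(th,.115,.087)),"r.03",Z("side",P(th,.03,.087)))
E
```

```text
[250, 251, 252, 253, 254, 255, 256, 257, 258, 259, 260, 261, 262, 263, 264, 265, 266, 267, 268, 269, 270, 271, 272, 273, 274, 275]
158 [ 96  95  95  95  94  96  98 103 106 111 114 109  97  91  93  95  96  95
  96  96  95  96  96  96  96  96]
159 [ 98  97  96  96  96  96  97  97 102 109 111 103  91  87  93  96  95  96
  95  94  95  95  97  95  96  95]
160 [ 97  97  97  97  96  97  96  98 101 107 105  94  87  90  94  96  96  95
  90  88  89  94  96  96  96  95]
161 [ 98  96  96  96  96  97  96 100 105 104  97  87  86  94  97  95  94  89
  82  75  83  93  96  95  97  97]
162 [100  97  95  95  95  97  99 102 105 101  90  83  90  96  97  93  85  77
  64  63  77  91  95  96  96  96]
163 [102  99  97  95  95  97  99 105 105  96  87  86  93  96  96  91  80  63
  50  54  76  90  96  96  96  95]
164 [105 101  98  99  98  97 103 104 100  90  86  90  95  96  97  92  80  59
  51  60  79  93  96  96  96  97]
165 [102  99  97  99 100 101 103 104  96  85  86  93  96  97  97  93  79  63
  66  78  88  94  95  96  96  97]
166 [ 97  97  97  99 102 103 104 100  90  83  90  97  97  98  95  89  75  68
  78
[... 3045 characters left out ...]
[65 37 22 22 33 63 88 98 97 90 85 82 78 78 79 82 89 92 88 84 83 81 87 95
 96 99]
197 [ 47  28  22  19  31  56  78  85  83  77  75  77  84  88  91  96  99  99
  94  89  84  85  94  99 100  98]
198 [ 39  27  19  21  34  55  69  73  72  71  76  85  92  99 100  99  99  98
  93  89  87  91  96  96  90  90]
bar -0.0535 [278.  47.] hinge [ 86. 423.] xbar120 [221. 159.]
bar -0.0435 [295.  56.] hinge [102. 434.] xbar120 [238. 168.]
bar 0.0435 [450. 134.] hinge [246. 527.] xbar120 [389. 251.]
bar 0.0535 [469. 143.] hinge [263. 538.] xbar120 [407. 260.]
0.8 tip [477. 314.] r.03 [362. 508.]
0.85 tip [469. 309.] r.03 [360. 507.]
0.882 tip [464. 306.] r.03 [359. 507.]
0.92 tip [457. 304.] r.03 [357. 506.]
```

```bash
python3 - <<'E'
from h import *
g=cv2.cvtColor(cv2.imread("pics/side8.png"),cv2.COLOR_BGR2GRAY).astype(int)
print("   ",list(range(254,276)))
for r in range(138,162): print(r,g[r,254:276])
print("   ",list(range(218,250)))
for r in range(130,178): print(r,*g[r,218:250])
E
```

```text
[254, 255, 256, 257, 258, 259, 260, 261, 262, 263, 264, 265, 266, 267, 268, 269, 270, 271, 272, 273, 274, 275]
138 [ 32  48  63  61  41  18  16  20  33  51  70  90 104 116 119 120 118 121
 127 130 131 130]
139 [ 32  51  66  65  43  24  23  25  28  33  40  53  71  82  91  95  97 104
 115 125 131 132]
140 [ 38  58  76  70  53  43  42  49  47  38  32  32  39  49  56  65  76  89
 101 111 122 128]
141 [ 56  68  83  79  70  67  68  72  71  63  52  43  38  37  34  41  60  78
  91  98 106 114]
142 [ 82  80  88  84  81  85  84  88  87  82  74  67  65  56  40  35  55  77
  90  94  97 101]
143 [99 93 93 89 89 91 93 93 93 92 88 88 86 76 60 54 69 83 92 94 94 95]
144 [99 96 95 95 94 94 93 94 94 94 95 99 97 85 73 77 84 90 94 94 94 93]
145 [ 97  95  94  95  95  96  95  95  94  94  99 101  96  84  82  88  92  94
  93  93  94  94]
146 [ 95  96  95  95  95  95  94  95  96  96 102 101  89  82  87  92  94  95
  94  94  94  94]
147 [ 96  95  95  96  96  95  95  94  96  97 102  96  86  84  90  94  94  95
  94  94  95  93]
148 [ 94  95  95  94  95  96  95  95  98 100 100  89  82  87  92  96  94  94
  94  94
[... 6365 characters left out ...]
83 79 79 83 87 94 98 101 106 112 118 121 117
172 100 99 99 100 103 107 103 93 79 75 75 75 82 93 93 86 81 78 74 72 71 72 77 84 93 98 97 97 99 105 110 109
173 102 100 98 100 103 104 100 86 81 86 87 82 82 86 83 74 72 71 74 75 77 80 86 92 98 100 98 92 89 87 92 94
174 104 99 97 99 103 102 92 83 84 93 89 83 80 82 79 76 76 79 88 89 90 92 96 99 100 100 97 93 85 79 78 82
175 99 98 102 104 105 99 86 81 91 97 95 88 85 89 89 88 90 94 98 99 98 98 99 100 101 101 97 91 85 76 72 78
176 90 100 111 116 112 101 87 86 95 99 98 96 94 97 98 97 99 101 102 101 102 101 101 101 100 99 97 90 81 74 74 81
177 81 97 115 122 121 111 100 95 99 99 98 100 99 100 100 101 100 101 100 100 101 101 99 101 100 97 90 81 73 73 78 86
```

```bash
python3 - <<'E'
from h import *
b=np.mean([get_image("top")[:,:,::-1].astype(float) for _ in range(4)],0);cv2.imwrite("pics/top8.png",b.astype(np.uint8));
x0,y0=225,178
c=b[y0:y0+45,x0:x0+35];c=np.clip((c-20)*1.8,0,255).astype(np.uint8)
bar0=np.array([.4529,-.038,.0753]);y=np.radians(9.73);ux=np.array([np.cos(y),np.sin(y),0]);uy=np.array([-ux[1],ux[0],0]);H=bar0+.17*ux
P=lambda th,r,l:(H+l*uy-r*np.cos(th)*ux+[0,0,r*np.sin(th)])
for th in (.8,.85,.9,.95): print(th,proj("top",P(th,.115,.087)).round(2),((proj("top",P(th,.115,.087))-[x0,y0]+.5)*13).round(0))
print("hinge",proj("top",P(0,0,.087)), ((proj("top",P(0,0,.087))-[x0,y0]+.5)*13).round(0))
cv2.imwrite("pics/tz8.png",cv2.resize(c,None,fx=13,fy=13,interpolation=cv2.INTER_CUBIC))
E
```

```text
0.8 [243.62 214.62] [249. 483.]
0.85 [243.32 212.71] [245. 458.]
0.9 [243.01 210.73] [241. 432.]
0.95 [242.69 208.67] [236. 405.]
hinge [239.84482502 186.97096147] [199. 123.]
```

View pics/tz8.png

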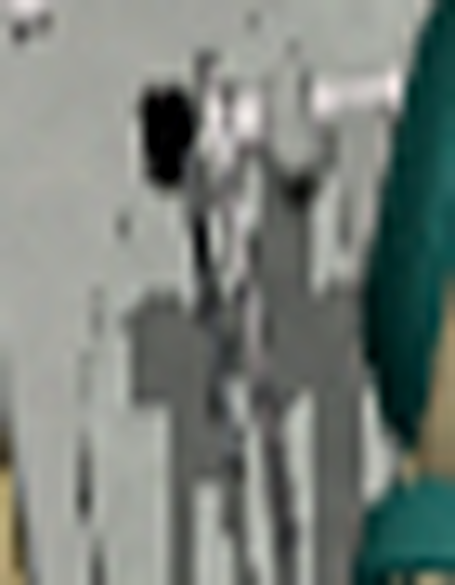

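```bash
python3 - <<'E'
from h import *
b=cv2.imread("pics/top8.png")
g=cv2.cvtColor(b,cv2.COLOR_BGR2GRAY)
print("    ",*[f"{c:3d}" for c in range(233,252)])
for r in range(190,222): print(r,*[f"{v:3d}" for v in g[r,233:252]])
E
```

```text
233 234 235 236 237 238 239 240 241 242 243 244 245 246 247 248 249 250 251
190 111 111 116  52  12   6  62  71 104 113  78  93  65  83 101  89  77  76 102
191 112 112 114  58   5   2  65  62  95  83  79 111  71  61  67  53  72  98 102
192 113 111 112  98  66  64  71  64  78  76  84 113  73  55  36  31  72 116  97
193 113 112 110 116 105 106  80  64  74  88 105 115  72  64  42  43 101 117  88
194 113  97 109 113 113 116  78  54 103  86 126 116  73  72  62  62 117 118  84
195 113  82 112 111 110 117  85  31 117  85 118  93  73  73  71  67 112 115  77
196 114  99 110 110 109 113 105  22 116  93 108  64  74  74  73  67 112 115  79
197 111 111 108 110 111 111 114  26 101  93 113  58  72  74  73  69 113 114 103
198 112 111 109 109 111 111 113  39  72  95 112  66  72  73  74  70 115 114 116
199 112 112 113 111 112 113 114  60  64 112  87  73  68  70  71  70 115  91  95
200 112 114 115  89  91  90 115  64  49  96  57  88  69  69  71  70  91  70  74
201 111 113  92  69  69  68  94  52  47  73  66  99  72  69  72  71  72  73  77
202 110  91  69  69  73  72  74  52  59  74  72 102  65  72  71 
[... 835 characters left out ...]
 113  74  73  71  74  58  58 118  72  57 111 116  72  71  72
214 113 112 113 111 111  73  72  70  70  63  55 116  79  51 102 117  74  73  71
215 112 108 112 112 114  72  72 100  99  72  72 117  81  50  84 119  76  75  73
216 110 109 112 113 117  72  71 115 115  71  70 118  89  48  81 124  76  76  76
217 109 110 112 112 117  71  68 113 111  67  69 118  99  52  80 124  75  74  75
218 109 112 113 112 116  73  67 117 112  67  66 117 111  54  59 110  72  72  73
219 111 112 112 112 116  72  68 115 115  99  67 114 116  52  56 109  72  73  73
220 112 109 111 111 115  72  69 118 116 116  71 117 119  58  66 118  72  75  76
221 112 109 112 112 115  71  70 120 117 115  73  96 122  67  68 117  74  77  77
```

```bash
python3 - <<'E'
from h import *
bar0=np.array([.4529,-.038,.0753]);y=np.radians(9.73);ux=np.array([np.cos(y),np.sin(y),0]);uy=np.array([-ux[1],ux[0],0]);H=bar0+.17*ux
for t,s in (((241.3,210.5),(269,160.8)),((241.3,210.5),(268.7,161.5)),((241.6,211),(269,160.8)),((241.3,210),(269,160.5)),((240.1,196),(256.8,186.)),((240.1,196),(258.5,182.5)),((240.1,197),(257.8,184.))):
    q=tri(("top",*t),("side",*s));e=q-H
    print(q.round(4),"X",round(-e@ux,4),"lat",round(e@uy,4),"Z",round(e[2],4),"r",round(np.hypot(e@ux,e[2]),4),"th",round(np.arctan2(e[2],-e@ux),3),"res",(proj("top",q)-t).round(2),(proj("side",q)-s).round(2))
# grip-based bar location cross-check from side: bar left end & knob
print(proj("side",[.5686,-.1158,.085]),proj("top",[.5686,-.1158,.085]))
E
grep -c . h.py
```

```text
[0.5338 0.069  0.1741] X 0.0722 lat 0.0918 Z 0.0988 r 0.1223 th 0.94 res [-0.38  0.46] [-0.47 -0.04]
[0.5343 0.0689 0.1717] X 0.0717 lat 0.0916 Z 0.0964 r 0.1201 th 0.931 res [-0.28  0.34] [-0.35 -0.03]
[0.5329 0.0682 0.1733] X 0.0732 lat 0.0911 Z 0.098 r 0.1223 th 0.929 res [-0.32  0.38] [-0.39 -0.04]
[0.5345 0.0693 0.1756] X 0.0714 lat 0.0919 Z 0.1003 r 0.1231 th 0.952 res [-0.49  0.59] [-0.6  -0.06]
[0.5787 0.0742 0.1028] X 0.027 lat 0.0893 Z 0.0275 r 0.0386 th 0.794 res [ 0.05 -0.06] [0.07 0.01]
[0.5755 0.0749 0.1152] X 0.0301 lat 0.0906 Z 0.0399 r 0.05 th 0.925 res [-0.45  0.55] [-0.59 -0.06]
[0.5752 0.074  0.1088] X 0.0305 lat 0.0897 Z 0.0335 r 0.0453 th 0.832 res [ 0. -0.] [0. 0.]
[227.98780356 161.99274873] [314.5703859  202.22991964]
20
```

Call:
drive_tool(targets=[0, 0, 0, 0, 1, -0.8, 0, 0, 0, 0, 0, 1, -0.8, 0, 0, 0, 0, 0, 0, 0, 0, 0, 0, 0, 0, 0, 0, 0, 0, 0, 0, 0, 0, 0, 0])

```text
clock: 15.7
position: [0.5164, -0.0258, 0.1895]
ee_rot: [-0.001, 0.645, 0.765, -0.0]
contact_force: [-3.3, 4.0, 1.0]
width: 0.0107
```

```bash
python3 - <<'E'
from h import *
togo([.4529,-.038,.0563])
s,p,R=pose();d=p-np.array([.4529,-.038,.0563]);u=np.array([np.cos(np.radians(9.73)),np.sin(np.radians(9.73))])
print("theta z",np.arcsin(d[2]/.17),"x",np.arccos(1-d[:2]@u/.17),"qd",s["qd"].round(4))
b=np.mean([get_image("side")[:,:,::-1].astype(float) for _ in range(4)],0).astype(np.uint8);cv2.imwrite("pics/side9.png",b);b=b[125:200,210:300]
cv2.imwrite("pics/sz9.png",cv2.resize(b,None,fx=8,fy=8,interpolation=cv2.INTER_CUBIC))
cv2.imwrite("pics/top9.png",get_image("top")[:,:,::-1])
E
```

```text
pos [ 0.5164 -0.0258  0.1895] yaw y 9.73 z [-0.002  0.001 -1.   ] w 0.0107 F [-3.31  4.01  1.02] t 15.7
tool shift mm [ -1.4 -64.4 133.4]
theta z 0.9006999484728526 x 0.9026948869209223 qd [-0.0011 -0.0004  0.0014  0.0013  0.0009 -0.0006]
```

View pics/sz9.png

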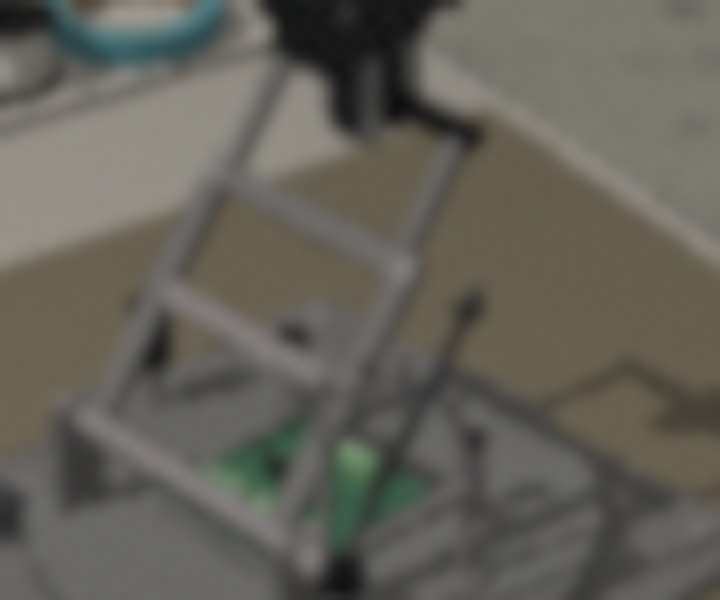

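View pics/top9.png

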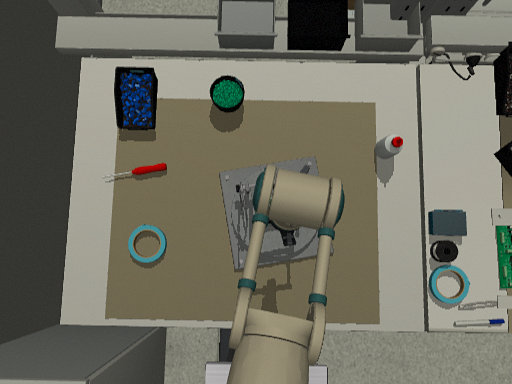

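```bash
python3 - <<'E'
from h import *
from scipy.optimize import least_squares
bar0=np.array([.4529,-.038,.0753]);y=np.radians(9.73);ux=np.array([np.cos(y),np.sin(y),0]);uy=np.array([-ux[1],ux[0],0]);H=bar0+.17*ux
g=cv2.cvtColor(cv2.imread("pics/side9.png"),cv2.COLOR_BGR2GRAY).astype(float)
def cen(r,c):
    lo=int(round(c))-2;w=g[r,lo:lo+5];d=np.clip(w.max()-5-w,0,None);return (d*np.arange(lo,lo+5)).sum()/d.sum()
rows=[166,167,168,169,170,171,176,177,178,181,182,184,185,186,187,188]
pts=[(cen(r,255.6+(189-r)*.484),r) for r in rows]
a=np.polyfit([p[1] for p in pts],[p[0] for p in pts],1);print("needle slope",a[0],"res",(np.polyval(a,rows)-[p[0] for p in pts]).round(2))
def P(th,r,l): return H+l*uy-r*np.cos(th)*ux+[0,0,r*np.sin(th)]
def f(v,use):
    th,lat,su,sv,tu,tv=v;o=[]
    A=proj("side",P(th,.03,lat))+[su,sv];B=proj("side",P(th,.115,lat))+[su,sv];n=np.array([-(B-A)[1],(B-A)[0]]);n/=np.linalg.norm(n)
    if 's' in use:o+=[((np.array(p)-A)@n)/.8 for p in pts]
    if 'S' in use:o+=list((B-[268.9,161.2])/.7)
    C=proj("top",P(th,.115,lat))+[tu,tv];D=proj("top",P(th,.04,lat))+[tu,tv]
    if 't' in use:o+=list((C-[241.4,210.6])/.6)+[(D[0]+(C-D)[0]*(196-D[1])/(C-D)[1]-240.05)/.3]
    return o+[(lat-.087)/.002,(su-.3)/.5,(sv+.8)/.5,tu/.5,tv/.5]
for use in ("s","S","t","sS","sSt","St"):
    s=least_squares(f,[.88,.087,0,0,0,0],args=(use,),x_scale=[.1,.002,1,1,1,1]);c=np.linalg.inv(s.jac.T@s.jac)
    print(use,s.x.round(3),"sd",np.sqrt(c[0,0]).round(3),"cost",round(s.cost,2))
E
```

```text
needle slope -0.5130329461126055 res [ 0.1   0.15  0.03 -0.05 -0.33 -0.57  0.45  0.24  0.06  0.54 -0.06 -0.36
  0.   -0.   -0.05 -0.15]
s [ 0.862  0.089  0.65  -0.612  0.     0.   ] sd 0.033 cost 1.79
S [ 0.857  0.087  0.496 -1.173  0.     0.   ] sd 0.045 cost 1.05
t [ 0.909  0.089  0.3   -0.8   -0.267  0.043] sd 0.019 cost 0.95
sS [ 0.875  0.089  0.899 -0.966  0.     0.   ] sd 0.03 cost 3.31
sSt [ 0.899  0.09   1.001 -0.932 -0.048 -0.154] sd 0.016 cost 4.09
St [ 0.903  0.089  0.641 -1.116 -0.217 -0.069] sd 0.017 cost 2.3
```

```bash
python3 - <<'E'
from h import *
togo([.5164,-.0258,.1895]); sign_off()
E
```

```text
pos [ 0.5164 -0.0258  0.1895] yaw y 9.73 z [-0.002  0.001 -1.   ] w 0.0112 F [-3.48  3.42  1.44] t 15.95
tool shift mm [ 0. -0.  0.]
the job is handed in; nothing more can be done
```

I turned the turntable counter-clockwise by its knob, with the frame still shut, until it met its stop. Then I lifted the frame by its bar to about 0.90 rad. I handed the job in at 15.95 s with the bar still held at 25 N.

**Turntable:** At the stop the knob stopped moving, and the resisting force rose from under 1 N to about 14 N as I pushed further. The knob stood within about 2 mm of its computed home position.

**Frame angle:** Frame angle from the tool position is 0.901 rad by height and 0.903 by travel.

**Needle angle:** A combined fit to both cameras gives 0.899 ± 0.016 rad. The separate readings disagree:

| Reading | Needle angle (rad) |
|---|---|
| Side camera only, with bias correction | 0.86–0.875 |
| Top camera only | 0.91 |
| Two-camera intersection without the 115 mm length | about 0.93 |
| Fit using both cameras | 0.899 |

So the frame's alignment with the needle is good to about 0.02–0.03 rad, not better.

**Steadiness and surroundings:** The arm was still at hand-in, the grip measured 11 mm on the 12 mm bar, and the contact force was about 5 N. In the last top picture the bottle, tape roll and screwdriver look unmoved, by eye only.

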